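Stand the fallen laser level up and hold the mirror on it

ROBOT

A 6-joint arm with a two-finger parallel gripper is mounted at the origin on the work surface. World frame = base frame: x ahead of the robot, y to its left, z up, the work surface at z = 0. Lengths are in m, angles in rad, forces in N, time in s.
With the tool pointing down it reaches from about 0.375 to 0.975 m from the base axis. Payload 3.8 kg.
Tool frame: the origin (TCP) lies midway between the tips of the shut fingers; the grasp point (between the pads) lies 19 mm behind it; z points along the fingers, y is the direction in which the jaws open and shut (so a half turn about z gives the same grasp; the last joint's range is limited). The gripper opens to 88 mm and grips with 3 to 60 N. Pads are 18 mm wide; open, the fingers measure 123 mm over their backs; the gripper's body (75 mm by 187 mm) begins 45 mm behind the grasp point.
Start: joints at [-0.037, 0.264, 1.604, -0, 1.274, -0.037], TCP at [0.675, -0, 0.239] pointing down, gripper open.
Joint ranges: [-2.63, 2.63], [-0.94, 2.18], [0.31, 2.57], [-1.31, 4.45], [0, 2.66], [-2.55, 2.55]. Speed limits (rad/s): [2.57, 2.57, 3.14, 3.14, 3.14, 3.14].

INTERFACE

Orientations are given as a unit quaternion [x, y, z, w].
In Python, from plant import env, cams, look_for gives the robot as it stands.
- The arm moves only by the tool jog_arm, never from a script. Its argument "deltas" is a list of rows, each an object of numbers: "tx", "ty", "tz": the shift along the tool's x, y, z in m; "yaw": the turn about the tool's z in degrees; "claw": the finger opening in m, from 0 to 0.0881. In form: [{"tx": .., "ty": .., "tz": .., "yaw": .., "claw": ..}, ...]. A call has 1 to 12 rows; each row shifts and turns the commanded pose from where the row before left it, along the tool's axes as they then stand; what a row does not reach is not made up. A row lasts 1/10 s, in which the tool goes at most 50 mm and 8.59 degrees, less where a joint would pass 70% of its speed; a pose out of reach is approached as far as the arm can. A call is refused whole if a number of a shift passes 0.05 or a number of a turn 8.59, either way. A call with a gripper value outside its range is refused whole. The fingers move at their own pace and stop on an object; the grip force is fixed at half the most. Time passes only in rows, so rows that do not move let the fingers close. It gives the time, the measured TCP pose, the force and the opening at its end, in the units of the state.
- env.get_state(): the state, without advancing time (a new reading comes with each control period).
- cams.grab_frame(name): name is "scene" or "side" or "wrist"; returns a dict with "color" (420x560x3 uint8, red, green, blue), "depth" (420x560 float32, m along the optical axis (not along the pixel's ray), 0 where there is no reading), "mtx" (3x3 intrinsics, pixels), "R" (3x3) and "t" (3): a world point X has camera coordinates R X + t; the wrist camera has in their place "T_tool_cam" (4x4, takes a point from camera to tool coordinates, whose origin is the TCP and whose axes are the flange's). Camera axes: x right, y down, z forward; pixel columns grow to the right and rows downward; lengths in m; the calibration is good to about 2 mm. A picture is of the moment at which its call begins: read the wrist's pose just before it.
- env.finish_job(): hands the job in, once; it reports no verdict.
Trained networks look in the newest picture that a camera, given by its name, has taken for a name from the list of things; names that differ only in an ending like _2 or _b are one class to them, and where a whole thing is asked for, a point or a joint stands for the part that bears it (a point fixed in the world has none). Each returns a list of dicts, best first, with "score" (0 to 1); they miss things now and then, are a little off and sometimes report something else, mostly with a low value. They report only what shows in the picture. A call takes as long as a camera call. They do not tell look-alikes from the thing itself.
- look_for(camera, target): "centre" ([column, row] in pixels, amid what is visible of it).
The state is a dict: "time": time; "joint_pos": joint angles; "qd": joint speeds; "joint_efforts": joint torques, N m; "tcp_pos": TCP position; "ee_rot": TCP orientation; "ft_force": force on the tool from outside, world axes, zero at the start; "ft_torque": the same for the moment, N m; "opening": finger opening in m.
Only numpy, scipy, OpenCV 4.12 (cv2) and the standard library are available. Lean on these libraries where they do the work, as an engineer would, in place of code of your own. Each camera call takes 0.05 s, during which the arm holds its last target.

TASK

One laser level has tipped over in the test lane: stand it upright on the empty round pad between or beside the other two and let go of it, without disturbing those two or the cup and screwdriver nearby. Then turn the spring-loaded mirror by the tab on its top until the glass window of that level appears, by reflection, in the middle of the bench camera's picture, and finish while still holding the mirror steady at that angle, because it springs back when released.

Things in the scene. Friction and masses are not known exactly. Their poses are not given: they have to be found in the camera images.
- fallen_mid (a point): The toppled line-laser level, 135 mm tall, about 0.45 kg: square black foot 70 x 70 x 22 mm (two thirds of the mass), round grey body 52 mm across. Its foot's edge rests on the empty pad, its upper body (about 104 mm up) on the guard bar, about 65 degrees from upright, cap towards the mirror. Point: on its axis, 67.5 mm above its underside; z axis runs from foot to cap.
- window (a point): Centre of the fallen level's glass window, a clear band 22 mm high all round the body, on its axis, 111 mm above the underside of its foot. This is what the camera must see. The band looks the same from every side.
- mate_a_mid (a point): A line-laser level like the fallen one, standing on another pad of the lane; the point is on its axis, 67.5 mm above the underside of its foot. A bystander: leave it standing.
- mate_b_mid (a point): A line-laser level like the fallen one, standing on another pad of the lane; the point is on its axis, 67.5 mm above the underside of its foot. A bystander: leave it standing.
- lane: The lane: a fixed grey board 380 mm (its x) by 220 mm, 6 mm thick; origin at table height under the middle pad. A 16 mm high rail runs along x at y = +76 mm. A steel guard bar, 10 mm thick, its top 59 mm above the table, runs along x at y = -107 mm (the mirror's side) on two posts at its ends.
- pad0 (a point): Centre of a flat dark round pad, 96 mm across, on top of the lane board (6 mm above the table): the low-x of three in a row at 115 mm pitch along the board's x. Two pads carry a standing level, the third is the toppled level's. Axes are the board's, z up.
- pad1 (a point): Centre of a flat dark round pad, 96 mm across, on top of the lane board (6 mm above the table): the middle of three in a row at 115 mm pitch along the board's x. Two pads carry a standing level, the third is the toppled level's. Axes are the board's, z up.
- pad2 (a point): Centre of a flat dark round pad, 96 mm across, on top of the lane board (6 mm above the table): the high-x of three in a row at 115 mm pitch along the board's x. Two pads carry a standing level, the third is the toppled level's. Axes are the board's, z up.
- eye (a point): Front of the lens of the bench camera, a black 45 mm cube with a short round lens on a post at the far end of the aluminium mirror station; it looks level at the mirror, straight at pivot, 150 mm away, 117 mm above the table.
- pivot (a point): The mirror's upright turning axis at the height of its middle, 117 mm above the table; the mirror's silvered face lies on this axis. The axes are the station's: x points to the camera lens, z up.
- tab (a point): Middle of the grey grip tab on top of the mirror, on the turning axis, 180 mm above the table: 14 mm thick (along its x, the mirror's facing direction), 36 mm wide (along its y), 40 mm high, its top at 198 mm; pinch it from above across its thickness. The mirror itself is a black-framed plate 76 mm wide, 70 mm high, below the tab.
- mirror (a joint): Mirror angle about its upright axis: 0 = it faces the camera squarely (rest, at a stop), growing counter-clockwise from above, which turns its face from the camera towards the lane; up to 1.5 rad. A weak spring (0.12 N m per rad, preload 0.03 N m) returns it to 0 when released. The camera's line leaves the mirror at twice this angle from the direction to the camera.
- view (a point): What the camera sees now: the point 150 mm from the mirror's axis along the camera's centre line after reflection at the mirror, 117 mm above the table; its x axis points along that reflected line, away from the mirror, z up.
- cup: White open plastic cup, 70 mm across, 60 mm high; origin at the centre of its underside. A bystander.
- driver: A screwdriver lying on the table; a bystander.
Mind the look-alikes: they are no part of the job. Leave any pink or red look-alike of the part that bears fallen_mid alone.

How it is judged:
By the outcome, as a careful person would: the job done as asked, in the order asked, and still so for the second after the job is handed in, while the arm keeps its last pose, push and grip.
It also fails if it takes over 51 s, if anything falls off the work surface, if the arm or the gripper's body presses on something with over 40 N, if the wrist force passes 120 N, or if a joint passes its speed limit or range.

## Working session

There is one attempt and no reset: what is moved stays moved. The work goes in short steps, Python scripts to look and compute and a tool call to move; the robot and the scene stay as the last step left them, time stands still between calls to the robot, and variables do not carry over. Pictures are saved under pics/ and viewed, and the job is handed in when it is done.

Besides the shell and the picture viewer there is one more tool, called after "Call:" as name(argument=value, ...), one argument or row to a line, values as JSON. jog_arm: Moves the arm, as the interface text tells. Its arguments: {"type":"object","properties":{"deltas":{"type":"array","items":{"type":"object","properties":{"tx":{"type":"number"},"ty":{"type":"number"},"tz":{"type":"number"},"yaw":{"type":"number"},"claw":{"type":"number"}}}}},"required":["deltas"]}

```bash
ls; mkdir -p pics; cat > h.py <<'E'
import numpy as np, cv2
from plant import env, cams, look_for
from scipy.spatial.transform import Rotation as Rn
def grab(n,save=None):
    s=env.get_state(); f=cams.grab_frame(n)
    if 'R' in f and f.get('R') is not None:
        f['Rw']=np.array(f['R']).T; f['tw']=-f['Rw']@np.array(f['t'])
    else:
        R=Rn.from_quat(s['ee_rot']).as_matrix(); T=np.array(f['T_tool_cam'])
        f['Rw']=R@T[:3,:3]; f['tw']=R@T[:3,3]+np.array(s['tcp_pos'])
    if save: cv2.imwrite('pics/'+save,f['color'][:,:,::-1])
    return f
def cloud(f):
    d=f['depth'];h,w=d.shape;u,v=np.meshgrid(np.arange(w),np.arange(h));K=f['mtx']
    P=np.stack([(u-K[0][2])/K[0][0]*d,(v-K[1][2])/K[1][1]*d,d],-1)
    W=P@f['Rw'].T+f['tw']; W[d==0]=np.nan
    return W
def proj(f,X):
    c=f['Rw'].T@(np.array(X)-f['tw']);K=f['mtx'];return K[0][0]*c[0]/c[2]+K[0][2],K[1][1]*c[1]/c[2]+K[1][2]
E
python3 - <<'E'
from h import *
np.set_printoptions(precision=3,suppress=True)
for n in ['scene','side','wrist']:
    f=grab(n,n+'0.png'); W=cloud(f); np.savez(n+'0.npz',W=W,c=f['color'],Rw=f['Rw'],tw=f['tw'],K=f['mtx'])
    print(n,f['tw'],f['Rw'][:,2])
    for t in ['fallen_mid','window','mate_a_mid','lane','eye','pivot','tab','mirror','cup','driver','pad1']:
        try:
            for r in look_for(n,t)[:4]:
                u,v=map(int,np.round(r['centre'])); print(t,round(r['score'],2),u,v,W[v,u])
        except Exception as e: print(t,e)
print(env.get_state())
E
```

```text
pics
scene [ 1.242 -0.423  1.161] [-0.511  0.346 -0.787]
fallen_mid 0.83 413 207 [0.735 0.434 0.048]
fallen_mid 0.65 357 181 [0.547 0.346 0.057]
fallen_mid 0.64 283 212 [0.547 0.039 0.098]
fallen_mid 0.61 335 146 [0.371 0.385 0.063]
window 0.89 360 184 [0.56  0.35  0.051]
window 0.79 350 289 [0.858 0.065 0.052]
window 0.74 331 148 [0.353 0.383 0.04 ]
window 0.59 411 209 [0.735 0.427 0.043]
lane 0.74 293 237 [0.594 0.047 0.009]
eye 0.92 218 286 [ 0.617 -0.241  0.008]
pivot 0.88 218 285 [ 0.616 -0.24   0.012]
pivot 0.41 201 251 [ 0.554 -0.247  0.124]
tab 0.58 199 249 [ 0.555 -0.251  0.139]
mirror 0.74 200 253 [ 0.553 -0.251  0.116]
cup 0.55 147 312 [ 0.578 -0.451  0.005]
driver 0.61 284 213 [0.554 0.038 0.1  ]
driver 0.58 190 231 [ 0.399 -0.225  0.024]
pad1 0.97 290 238 [0.62  0.017 0.06 ]
side [0.179 0.941 0.824] [ 0.329 -0.752 -0.571]
fallen_mid 0.94 234 327 [0.531 0.387 0.069]
fallen_mid 0.84 190 222 [0.814 0.121 0.058]
fallen_mid 0.77 136 327 [0.718 0.46  0.053]
fallen_mid 0.73 293 243 [0.526 0.106 0.079]
window 0.75 187 220 [0.821 0.124 0.064]
window 0.66 324 375 [0.33  0.407 0.05
[... 690 characters left out ...]
51 0.138 0.069]
mate_a_mid 0.5 171 362 [ 0.542 -0.213  0.089]
eye 0.82 252 344 [ 0.632 -0.252  0.014]
pivot 0.78 249 344 [ 0.628 -0.252  0.014]
pivot 0.74 46 47 [0.449 0.136 0.066]
tab 0.65 174 363 [ 0.546 -0.213  0.091]
pad1 0.62 202 108 [0.58  0.082 0.007]
{'time': 1.8, 'joint_pos': array([-0.037,  0.264,  1.604,  0.   ,  1.274, -0.037]), 'qd': array([-0.001,  0.001,  0.   ,  0.   , -0.001,  0.001]), 'joint_efforts': array([  0.   , -50.204, -35.724,   0.073,   0.019,  -0.   ]), 'tcp_pos': array([0.675, 0.   , 0.239]), 'ee_rot': array([ 0.707,  0.707, -0.   , -0.   ]), 'ft_force': array([ 0.109, -0.664,  0.979]), 'ft_torque': array([ 0.055,  0.   , -0.009]), 'opening': 0.08790126933571386}
```

View images.

View pics/scene0.png

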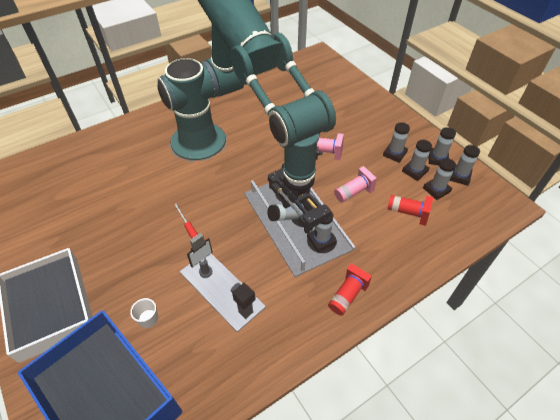

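View pics/side0.png

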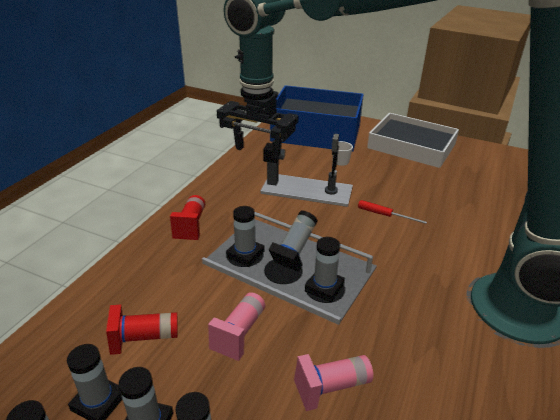

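View pics/wrist0.png

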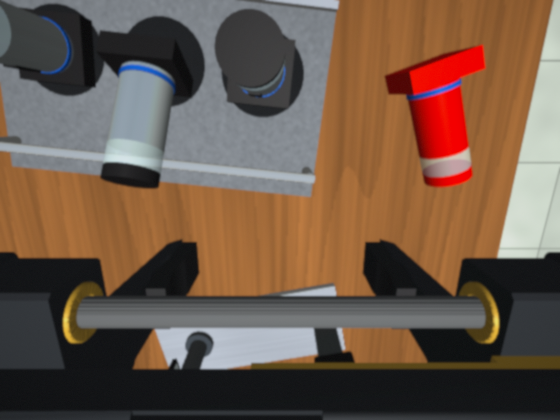

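```bash
python3 - <<'E'
import numpy as np
np.set_printoptions(precision=4,suppress=True)
for n in ['scene','side','wrist']:
    d=np.load(n+'0.npz');W=d['W'];c=d['c'].astype(int)
    x,y,z=W[...,0],W[...,1],W[...,2]
    print(n)
    for nm,(x0,x1) in {'A':(.38,.52),'B':(.62,.78)}.items():
        m=(x>x0)&(x<x1)&(y>-.02)&(y<.22)&(z>.134)&(z<.146)
        if m.sum()>10:
            P=W[m]; print(nm,m.sum(),np.median(P,0),'bbox',P.min(0),P.max(0))
    m=(z>.054)&(z<.064)&(x>.38)&(x<.8)&(y>-.12)&(y<.03)
    # thin bar: gray
    P=W[m]
    if len(P)>20:
        best=None
        rng=np.random.default_rng(0)
        for _ in range(500):
            a,b=P[rng.choice(len(P),2,False)][:,:2]
            if np.linalg.norm(b-a)<.15: continue
            u=(b-a)/np.linalg.norm(b-a); r=np.abs((P[:,:2]-a)@np.array([-u[1],u[0]])); k=(r<.004).sum()
            if best is None or k>best[0]: best=(k,r<.006)
        Q=P[best[1]]; cc=Q.mean(0);_,_,V=np.linalg.svd(Q[:,:2]-cc[:2])
        print('bar',best[0],cc,np.degrees(np.arctan2(V[0,1],V[0,0])),Q.min(0),Q.max(0))
    m=(z>.013)&(z<.019)&(x>.38)&(x<.8)&(y>.08)&(y<.3)
    if m.sum()>20: print('rail',m.sum(),W[m].mean(0))
    # station
    m=(x>.4)&(x<.9)&(y>-.45)&(y<-.12)
    m2=m&(z>.1)&(z<.215)
    P=W[m2]
    for lo in (.1,.13,.155,.185):
        Q=P[(P[:,2]>=lo)&(P[:,2]<lo+.03)]
        for a,b in((.45,.6),(.6,.8)):
            q=Q[(Q[:,0]>a)&(Q[:,0]<b)]
            if len(q)>5: print('st',lo,len(q),q.mean(0),q.min(0),q.max(0))
    m3=m&(z>.004)&(z<.02)
    print('plate',m3.sum(),W[m3].mean(0),np.nanmedian(W[m3][:,2]))
E
```

```text
scene
B 52 [0.6703 0.1246 0.1398] bbox [0.6523 0.0991 0.134 ] [0.6778 0.1451 0.1445]
bar 121 [0.6152 0.0138 0.0577] -5.593324508955067 [ 0.4337 -0.0017  0.0542] [0.7128 0.0295 0.0627]
rail 169 [0.6146 0.1781 0.0157]
st 0.1 148 [ 0.5544 -0.252   0.115 ] [ 0.5438 -0.2882  0.1001] [ 0.562  -0.2127  0.1298]
st 0.1 131 [ 0.746  -0.2214  0.1172] [ 0.7015 -0.2396  0.1004] [ 0.7647 -0.1895  0.1299]
st 0.13 135 [ 0.5554 -0.2537  0.1446] [ 0.5433 -0.288   0.13  ] [ 0.5643 -0.2137  0.1597]
st 0.13 298 [ 0.7384 -0.2155  0.1374] [ 0.7023 -0.2393  0.13  ] [ 0.7643 -0.19    0.1447]
st 0.155 94 [ 0.5602 -0.2522  0.1702] [ 0.5452 -0.2837  0.1552] [ 0.5659 -0.2183  0.1849]
st 0.185 87 [ 0.5569 -0.2505  0.1952] [ 0.5444 -0.2683  0.1857] [ 0.568  -0.2315  0.2026]
plate 2752 [ 0.6376 -0.2553  0.0106] 0.010951174529920116
side
A 334 [0.4253 0.1492 0.1415] bbox [0.3997 0.1182 0.1342] [0.452  0.1723 0.1446]
B 269 [0.65   0.1249 0.1416] bbox [0.6253 0.0957 0.1344] [0.6757 0.1475 0.1458]
bar 106 [0.6154 0.0184 0.058 ] 174.70362809735445 [0.4861 0.0077 0.0541] [0.68   0.0299 0.0625]
rail 672 [0.5445 0.1926 0.0
[... 260 characters left out ...]
7  0.1598]
st 0.13 88 [ 0.7394 -0.2038  0.1378] [ 0.6975 -0.2282  0.1304] [ 0.7608 -0.1845  0.143 ]
st 0.155 65 [ 0.5497 -0.2369  0.1692] [ 0.5437 -0.2694  0.155 ] [ 0.5578 -0.2253  0.1845]
st 0.185 52 [ 0.5517 -0.2409  0.1953] [ 0.5438 -0.2657  0.1856] [ 0.5638 -0.2255  0.2023]
plate 2063 [ 0.6192 -0.236   0.0114] 0.012150361505369633
wrist
B 4386 [0.6519 0.1201 0.1421] bbox [0.6257 0.0936 0.134 ] [0.6771 0.1456 0.1449]
bar 1187 [0.6179 0.0156 0.0587] -5.527818411309141 [0.4362 0.0003 0.054 ] [0.7115 0.03   0.0615]
rail 768 [0.6228 0.1657 0.0164]
st 0.1 308 [ 0.7369 -0.1917  0.1062] [ 0.7128 -0.1987  0.1   ] [ 0.7566 -0.1878  0.1154]
plate 5373 [ 0.6253 -0.246   0.0133] 0.013413603942351915
```

```bash
cat > fit.py <<'E'
import numpy as np
from scipy.optimize import least_squares
def fitcyl(P,p0,d0,r=.026):
    def un(q):
        d=np.array([q[2],-1*np.sqrt(max(1e-6,1-q[2]**2-q[3]**2)),q[3]]); return np.array([q[0],p0[1],q[1]]),d
    def res(q):
        p,d=un(q); v=P-p; rr=np.linalg.norm(v-np.outer(v@d,d),axis=1); return rr-r
    s=least_squares(res,[p0[0],p0[2],d0[0],d0[2]],loss='soft_l1',f_scale=.002)
    p,d=un(s.x); return p,d,res(s.x)
E
python3 - <<'E'
import numpy as np
from fit import *
np.set_printoptions(precision=4,suppress=True)
for n in ['scene','side','wrist']:
    d=np.load(n+'0.npz');W=d['W'];c=d['c'].astype(int)
    x,y,z=W[...,0],W[...,1],W[...,2]
    m=(x>.47)&(x<.6)&(y>0.0)&(y<.1)&(z>.045)&(z<.13)
    P=W[m];print(n,len(P))
    if len(P)<30: continue
    for it in range(3):
        p,dd,r=fitcyl(P,np.array([.535,.05,.07]),np.array([0,0,.42])); P=P[np.abs(r)<.006]
        a=(P-p)@dd
    print(p,dd,'tilt',np.degrees(np.arccos(dd[2])),'az',np.degrees(np.arctan2(dd[1],dd[0])),'rms',np.std(r),len(P),'axial',np.percentile(a,[0,1,50,99,100]))
    # cap end using all points near axis
    A=W[np.isfinite(z)]; v=A-p; t=v@dd; rr=np.linalg.norm(v-np.outer(t,dd),axis=1)
    k=(rr<.03)&(t>-.15)&(t<.12)
    print('axial extent',np.percentile(t[k],[0,.5,99.5,100]))
    k=(rr>.031)&(rr<.05)&(t<-.03)&(t>-.12)&(A[:,2]>.012); 
    if k.sum()>10: print('foot',np.percentile(t[k],[1,5,50,95,99]))
E
```

```text
scene 470
[0.5303 0.05   0.0748] [-0.0766 -0.904   0.4206] tilt 65.12546884558607 az -94.842533058551 rms 0.002058925492788147 339 axial [-0.048  -0.0435  0.0147  0.0461  0.0484]
axial extent [-0.1419 -0.0717  0.0485  0.0492]
foot [-0.0892 -0.087  -0.0726 -0.0651 -0.0588]
side 770
[0.5308 0.05   0.077 ] [-0.0894 -0.9017  0.423 ] tilt 64.97618643520126 az -95.66181514986988 rms 0.0017292563491947118 684 axial [-0.0493 -0.0458 -0.0017  0.0428  0.0457]
axial extent [-0.15   -0.1493  0.0428  0.0457]
foot [-0.0926 -0.0919 -0.083  -0.0703 -0.0688]
wrist 6380
[0.5307 0.05   0.0769] [-0.0886 -0.9022  0.4221] tilt 65.03170203641979 az -95.61172390236868 rms 0.0008284460254578413 5569 axial [-0.0603 -0.0502  0.0018  0.0448  0.0451]
axial extent [-0.15   -0.1493  0.0449  0.0451]
foot [-0.09   -0.0888 -0.0753 -0.0679 -0.0676]
```

Call:
jog_arm(
  deltas=[
    {"ty":-0.025,"tx":0.008},
    {"ty":-0.03,"tx":0.009},
    {"ty":-0.03,"tx":0.009},
    {"ty":-0.03,"tx":0.009},
    {"ty":-0.03,"tx":0.009},
    {"yaw":5.6},
    {"tz":0.03},
    {"tz":0.03},
    {"tz":0.02},
    {},
  ],
)

```text
$.deltas[0]: bad value
```

```bash
python3 - <<'E'
from h import *
f=grab('side','side1.png'); s=env.get_state(); print(s['tcp_pos'],Rn.from_quat(s['ee_rot']).as_matrix()[:,1],s['ft_force'],s['time'])
R=Rn.from_quat(s['ee_rot']).as_matrix(); e=np.array([.5301,.0437,.065])-s['tcp_pos']; print('tool delta',R.T@e)
E
```

```text
[6.75000032e-01 8.52855354e-06 2.38737583e-01] [ 9.99999999e-01 -1.01552272e-06  3.66168787e-05] [-0.14010147  0.43881952 -0.54232787] 1.85
tool delta [ 0.04368871 -0.14490644  0.17373293]
```

View pics/side1.png

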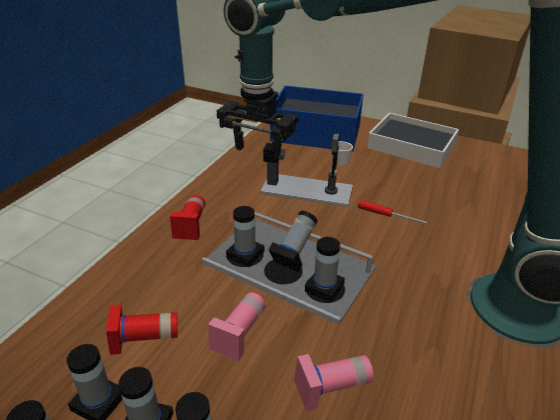

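The rows need every field, so nothing moved. The view is unchanged, with the fallen level at about (295,240) in the side picture. I'll resend with full rows.

Call:
jog_arm(
  deltas=[
    {"tx":0.008,"ty":-0.025,"tz":0,"yaw":0,"claw":0.088},
    {"tx":0.009,"ty":-0.03,"tz":0,"yaw":0,"claw":0.088},
    {"tx":0.009,"ty":-0.03,"tz":0,"yaw":0,"claw":0.088},
    {"tx":0.009,"ty":-0.03,"tz":0,"yaw":0,"claw":0.088},
    {"tx":0.009,"ty":-0.03,"tz":0,"yaw":0,"claw":0.088},
    {"tx":0,"ty":0,"tz":0,"yaw":5.6,"claw":0.088},
    {"tx":0,"ty":0,"tz":0.03,"yaw":0,"claw":0.088},
    {"tx":0,"ty":0,"tz":0.03,"yaw":0,"claw":0.088},
    {"tx":0,"ty":0,"tz":0.02,"yaw":0,"claw":0.088},
    {"tx":0,"ty":0,"tz":0,"yaw":0,"claw":0.088},
  ],
)

```text
time: 2.85
tcp_pos: [0.5272, 0.0439, 0.1554]
ee_rot: [0.741, 0.672, -0.002, -0.002]
ft_force: [-0.6, 0.4, -0.2]
opening: 0.0879
```

```bash
python3 - <<'E'
from h import *
f=grab('side','side2.png'); s=env.get_state(); print(s['tcp_pos'],Rn.from_quat(s['ee_rot']).as_matrix()[:,1],s['ft_force'],s['time'])
R=Rn.from_quat(s['ee_rot']).as_matrix(); e=np.array([.5301,.0437,.065])-s['tcp_pos']; print('tool delta',R.T@e)
E
```

```text
[0.52873721 0.04397536 0.15743155] [ 0.99522555 -0.09754684 -0.0032737 ] [-0.03441253 -0.64591337  0.47397652] 2.9
tool delta [-0.00010147  0.00168573  0.09242658]
```

View pics/side2.png

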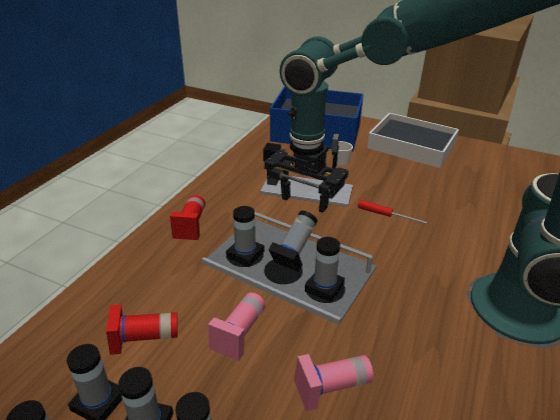

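The gripper hangs over the cap of the fallen level, at about (305,190), aligned within 2 mm. Next I descend and close.

Call:
jog_arm(
  deltas=[
    {"tx":0,"ty":0.001,"tz":0.03,"yaw":0,"claw":0.088},
    {"tx":0,"ty":0,"tz":0.025,"yaw":0,"claw":0.088},
    {"tx":0,"ty":0,"tz":0.02,"yaw":0,"claw":0.088},
    {"tx":0,"ty":0,"tz":0.015,"yaw":0,"claw":0.088},
    {"tx":0,"ty":0,"tz":0,"yaw":0,"claw":0.088},
    {"tx":0,"ty":0,"tz":0,"yaw":0,"claw":0.088},
  ],
)

```text
time: 3.5
tcp_pos: [0.5319, 0.0439, 0.0697]
ee_rot: [0.741, 0.672, 0.0, 0.0]
ft_force: [-0.4, 0.8, -0.0]
opening: 0.088
```

```bash
python3 - <<'E'
from h import *
s=env.get_state(); print(s['tcp_pos'],s['ft_force'],s['time'])
R=Rn.from_quat(s['ee_rot']).as_matrix(); e=np.array([.5301,.0437,.065])-s['tcp_pos']; print('tool delta',R.T@e)
f=grab('scene','scene2.png');f=grab('wrist','wrist2.png')
E
```

```text
[0.53189202 0.04390689 0.06972915] [-0.44537616  0.84011546 -0.00309413] 3.5
tool delta [-0.00038164 -0.00176941  0.00472679]
```

View pics/wrist2.png

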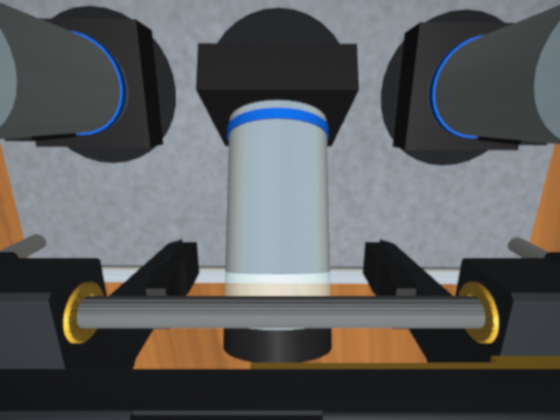

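The level is centred between the jaws, its body running down column 278. I go 4 mm lower and close.

Call:
jog_arm(
  deltas=[
    {"tx":0,"ty":-0.002,"tz":0.004,"yaw":0,"claw":0.088},
    {"tx":0,"ty":0,"tz":0,"yaw":0,"claw":0.06},
    {"tx":0,"ty":0,"tz":0,"yaw":0,"claw":0.04},
    {"tx":0,"ty":0,"tz":0,"yaw":0,"claw":0.04},
    {"tx":0,"ty":0,"tz":0,"yaw":0,"claw":0.04},
    {"tx":0,"ty":0,"tz":0,"yaw":0,"claw":0.04},
    {"tx":0,"ty":0,"tz":0,"yaw":0,"claw":0.04},
  ],
)

```text
time: 4.3
tcp_pos: [0.5294, 0.044, 0.0648]
ee_rot: [0.741, 0.672, 0.0, 0.0]
ft_force: [0.3, 0.2, 0.4]
opening: 0.0511
```

Call:
jog_arm(
  deltas=[
    {"tx":0.007,"ty":0,"tz":-0.006,"yaw":0,"claw":0.04},
    {"tx":0.007,"ty":0,"tz":-0.006,"yaw":0,"claw":0.04},
    {"tx":0.008,"ty":0,"tz":-0.005,"yaw":0,"claw":0.04},
    {"tx":0.0075,"ty":0,"tz":-0.004,"yaw":0,"claw":0.04},
    {"tx":0,"ty":0,"tz":0,"yaw":0,"claw":0.04},
  ],
)

```text
time: 4.8
tcp_pos: [0.5323, 0.0748, 0.0864]
ee_rot: [0.74, 0.672, 0.001, 0.0]
ft_force: [0.4, -0.3, -5.1]
opening: 0.0513
```

```bash
python3 - <<'E'
from h import *
f=grab('side','side3.png');f=grab('wrist','wrist3.png');print(env.get_state()['ft_force'])
E
```

```text
[-0.40102266 -0.26075972 -3.93679304]
```

View pics/side3.png

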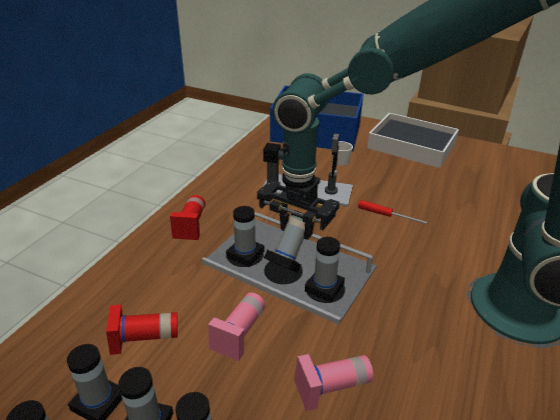

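View pics/wrist3.png

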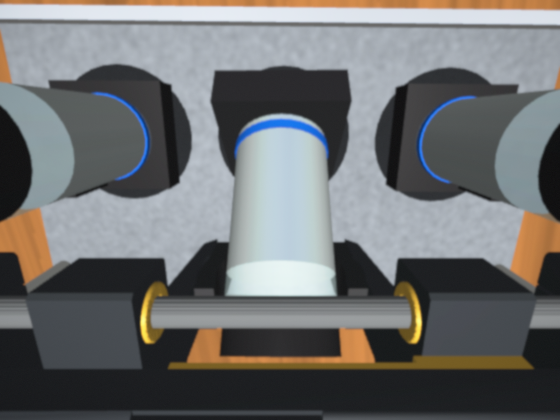

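```bash
cat > tilt.py <<'E'
from h import *; from fit import *
import sys
np.set_printoptions(precision=4,suppress=True)
def lev(save,xl=(.48,.59)):
    f=grab('wrist',save); W=cloud(f); s=env.get_state(); tc=s['tcp_pos']; print('tcp',tc,'F',s['ft_force'],'op',s['opening'],'t',s['time'])
    col=f['color'].astype(int); 
    x,y,z=W[...,0],W[...,1],W[...,2]
    m=(x>xl[0])&(x<xl[1])&(y>tc[1]-.0)&(y<.2)&(z>.03)&(z<tc[2]+.03)&(col.min(-1)>90)
    P=W[m]
    for y0 in (tc[1],):
        best=None
        for dz in (.42,.6,.8,.95):
            Q=P
            p0=np.array([tc[0],tc[1],tc[2]+.019]); 
            try:
                # param by z-plane: axis dir (a,b) slope
                def res(q):
                    d=np.array([q[2],q[3],1.]);d/=np.linalg.norm(d);v=Q-np.array([q[0],q[1],p0[2]]);return np.linalg.norm(v-np.outer(v@d,d),axis=1)-.026
                t=np.sqrt(1/dz**2-1)
                r=least_squares(res,[p0[0],p0[1],0,-t],loss='soft_l1',f_scale=.001)
                if best is None or r.cost<best[0]: best=(r.cost,r.x)
            except Exception as e: print(e)
        q=best[1];d=np.array([q[2],q[3],1.]);d/=np.linalg.norm(d); pt=np.array([q[0],q[1],p0[2]])
        rr=res(q); print('n',len(P),'rms',np.sqrt(np.median(rr**2)),'pt',pt,'d',d,'tilt',np.degrees(np.arccos(d[2])),'az',np.degrees(np.arctan2(d[1],d[0])))
    blue=m*0+((x>xl[0])&(x<xl[1])&(col[...,2]>col[...,0]+60)&(z>.005)&(y<.25))
    B=W[blue>0]; 
    if len(B): t=(B-pt)@d; print('blue ring axial rel pt',np.median(t),len(B))
    return f,W,pt,d
if __name__=='__main__': lev(sys.argv[1])
E
python3 tilt.py wrist4.png
```

```text
tcp [0.5316 0.0736 0.0855] F [ 0.4332 -0.0737 -3.9782] op 0.051180632961248106 t 4.95
n 12163 rms 0.0002764351193157537 pt [0.5307 0.0694 0.1045] d [-0.0753 -0.7362  0.6725] tilt 47.73873550865617 az -95.83935538403307
blue ring axial rel pt -0.07443455043973907 978
```

Call:
jog_arm(
  deltas=[
    {"tx":0.0085,"ty":0,"tz":-0.002,"yaw":0,"claw":0.04},
    {"tx":0.0085,"ty":0,"tz":-0.002,"yaw":0,"claw":0.04},
    {"tx":0.009,"ty":0,"tz":-0.001,"yaw":0,"claw":0.04},
    {"tx":0.009,"ty":0,"tz":-0.001,"yaw":0,"claw":0.04},
    {"tx":0.009,"ty":0,"tz":0,"yaw":0,"claw":0.04},
    {"tx":0,"ty":0,"tz":0,"yaw":0,"claw":0.04},
    {"tx":0,"ty":0,"tz":0,"yaw":0,"claw":0.04},
  ],
)

```text
time: 5.65
tcp_pos: [0.536, 0.1176, 0.0916]
ee_rot: [0.74, 0.672, -0.0, -0.0]
ft_force: [-0.5, 0.1, -4.5]
opening: 0.0513
```

```bash
python3 tilt.py wrist5.png
```

```text
tcp [0.536  0.1173 0.0915] F [-0.4601  0.0674 -5.6433] op 0.05170038568313613 t 5.7
n 11903 rms 0.0002645388319551002 pt [0.535  0.1133 0.1105] d [-0.0731 -0.7103  0.7001] tilt 45.566888290503286 az -95.87370546220981
blue ring axial rel pt -0.07431220020834989 927
```

View pics/wrist5.png

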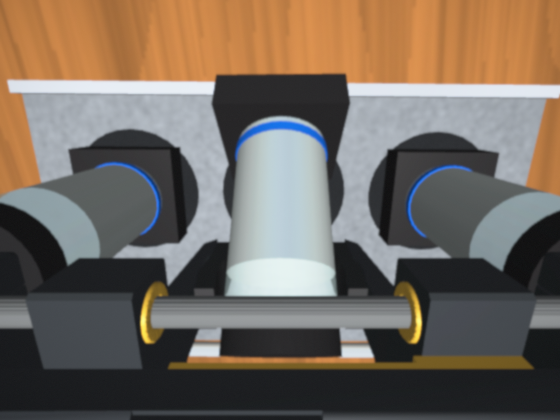

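Call:
jog_arm(
  deltas=[
    {"tx":-0.014,"ty":0,"tz":0,"yaw":0,"claw":0.04},
    {"tx":-0.016,"ty":0,"tz":0,"yaw":0,"claw":0.04},
    {"tx":-0.016,"ty":0,"tz":0,"yaw":0,"claw":0.04},
    {"tx":-0.014,"ty":0.001,"tz":0,"yaw":0,"claw":0.04},
    {"tx":0,"ty":0,"tz":0.004,"yaw":0,"claw":0.04},
    {"tx":0,"ty":0,"tz":0.003,"yaw":0,"claw":0.04},
    {"tx":0,"ty":0,"tz":0,"yaw":0,"claw":0.04},
    {"tx":0,"ty":0,"tz":0,"yaw":0,"claw":0.04},
  ],
)

```text
time: 6.5
tcp_pos: [0.5323, 0.0565, 0.0865]
ee_rot: [0.741, 0.672, 0.0, 0.001]
ft_force: [-2.3, -4.1, 7.1]
opening: 0.051
```

```bash
python3 tilt.py wrist6.png
```

```text
tcp [0.5324 0.0566 0.0865] F [-2.604  -5.6385  7.3881] op 0.05134387011874892 t 6.55
n 11581 rms 0.0002627666942036852 pt [0.5314 0.0525 0.1055] d [-0.0676 -0.6871  0.7234] tilt 43.666689642458174 az -95.61790150992994
blue ring axial rel pt -0.07390340806967372 882
```

Call:
jog_arm(
  deltas=[
    {"tx":0.005,"ty":0,"tz":-0.0022,"yaw":0,"claw":0.04},
    {"tx":0.005,"ty":0,"tz":-0.002,"yaw":0,"claw":0.04},
    {"tx":0.005,"ty":0,"tz":-0.0015,"yaw":0,"claw":0.04},
    {"tx":0,"ty":0,"tz":0,"yaw":0,"claw":0.04},
  ],
)

```text
time: 6.95
tcp_pos: [0.5342, 0.0731, 0.0917]
ee_rot: [0.74, 0.672, 0.001, 0.001]
ft_force: [0.8, -2.8, 6.7]
opening: 0.0513
```

```bash
python3 tilt.py wrist7.png
```

```text
tcp [0.5342 0.0729 0.0916] F [ 0.3602 -2.2974  5.9359] op 0.05135725355317561 t 7.0
n 9888 rms 0.000235590378618584 pt [0.5334 0.0706 0.1106] d [-0.0529 -0.5548  0.8303] tilt 33.87411810577526 az -95.45073470020465
blue ring axial rel pt -0.07205460802311729 731
```

Call:
jog_arm(
  deltas=[
    {"tx":0.0055,"ty":0,"tz":-0.0012,"yaw":0,"claw":0.04},
    {"tx":0.0055,"ty":0,"tz":-0.001,"yaw":0,"claw":0.04},
    {"tx":0.006,"ty":0,"tz":-0.0005,"yaw":0,"claw":0.04},
    {"tx":0.006,"ty":0,"tz":0,"yaw":0,"claw":0.04},
    {"tx":0.006,"ty":0,"tz":0,"yaw":0,"claw":0.04},
    {"tx":0.006,"ty":0,"tz":0,"yaw":0,"claw":0.04},
    {"tx":0,"ty":0,"tz":0,"yaw":0,"claw":0.04},
  ],
)

```text
time: 7.7
tcp_pos: [0.5368, 0.1081, 0.0934]
ee_rot: [0.74, 0.672, 0.001, 0.0]
ft_force: [1.8, -0.7, 5.8]
opening: 0.0516
```

```bash
python3 tilt.py wrist8.png
```

```text
tcp [0.5368 0.108  0.0934] F [ 2.3723 -0.7491  4.4351] op 0.051046840164952506 t 7.75
n 6149 rms 0.00017035469848311266 pt [0.5362 0.107  0.1124] d [-0.0254 -0.2492  0.9681] tilt 14.50920182767833 az -95.82454395733339
blue ring axial rel pt -0.06944354457111808 533
```

Call:
jog_arm(
  deltas=[
    {"tx":0.0065,"ty":0,"tz":0.0008,"yaw":0,"claw":0.04},
    {"tx":0.0065,"ty":0,"tz":0.001,"yaw":0,"claw":0.04},
    {"tx":0.0065,"ty":0,"tz":0.0014,"yaw":0,"claw":0.04},
    {"tx":0.0055,"ty":0,"tz":0.0016,"yaw":0,"claw":0.04},
    {"tx":0,"ty":0,"tz":0,"yaw":0,"claw":0.04},
  ],
)

```text
time: 8.25
tcp_pos: [0.5387, 0.1328, 0.0883]
ee_rot: [0.741, 0.672, 0.0, -0.0]
ft_force: [1.9, 0.6, 4.0]
opening: 0.0512
```

```bash
python3 tilt.py wrist9.png; python3 -c "
from h import *
grab('side','side9.png')"
```

```text
tcp [0.5387 0.1327 0.0883] F [2.9873 0.1268 4.756 ] op 0.05114234113227397 t 8.3
n 3564 rms 0.00012007961855782074 pt [0.538  0.1311 0.1073] d [-0.0023 -0.0229  0.9997] tilt 1.3162401832436463 az -95.71777984781423
blue ring axial rel pt -0.06857606739688013 431
```

View pics/wrist9.png

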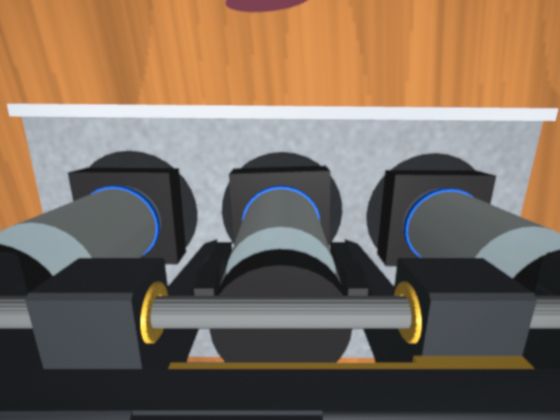

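View pics/side9.png

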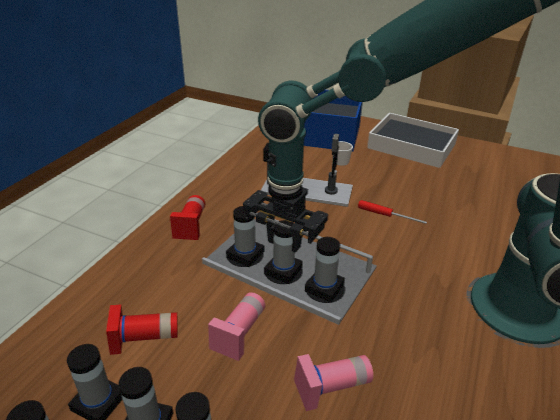

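Now it stands 1.3° from upright at (0.538, 0.131), which is the pad centre. I'll open gently and retreat straight up.

Call:
jog_arm(
  deltas=[
    {"tx":0.0015,"ty":0,"tz":0.0003,"yaw":0,"claw":0.04},
    {"tx":0,"ty":0,"tz":0,"yaw":0,"claw":0.04},
    {"tx":0,"ty":0,"tz":0,"yaw":0,"claw":0.053},
    {"tx":0,"ty":0,"tz":0,"yaw":0,"claw":0.058},
    {"tx":0,"ty":0,"tz":0,"yaw":0,"claw":0.066},
    {"tx":0,"ty":0,"tz":0,"yaw":0,"claw":0.072},
    {"tx":0,"ty":0,"tz":0,"yaw":0,"claw":0.076},
    {"tx":0,"ty":0,"tz":0,"yaw":0,"claw":0.076},
    {"tx":0,"ty":0,"tz":-0.01,"yaw":0,"claw":0.076},
    {"tx":0,"ty":0,"tz":-0.02,"yaw":0,"claw":0.076},
    {"tx":0,"ty":0,"tz":-0.03,"yaw":0,"claw":0.076},
    {"tx":0,"ty":0,"tz":-0.03,"yaw":0,"claw":0.076},
  ],
)

```text
time: 9.55
tcp_pos: [0.5384, 0.1335, 0.1793]
ee_rot: [0.741, 0.672, -0.0, -0.0]
ft_force: [0.8, 0.1, 0.1]
opening: 0.0759
```

Call:
jog_arm(
  deltas=[
    {"tx":0,"ty":0,"tz":-0.03,"yaw":0,"claw":0.076},
    {"tx":0,"ty":0,"tz":-0.03,"yaw":0,"claw":0.076},
    {"tx":-0.02,"ty":0,"tz":-0.02,"yaw":0,"claw":0.06},
    {"tx":-0.04,"ty":0,"tz":0,"yaw":0,"claw":0.05},
    {"tx":-0.04,"ty":0,"tz":0,"yaw":0,"claw":0.05},
    {"tx":-0.03,"ty":0,"tz":0,"yaw":0,"claw":0.05},
    {"tx":0,"ty":0,"tz":0,"yaw":0,"claw":0.05},
    {"tx":0,"ty":0,"tz":0,"yaw":0,"claw":0.05},
  ],
)

```text
time: 10.35
tcp_pos: [0.5262, 0.0039, 0.2588]
ee_rot: [0.741, 0.671, 0.001, 0.0]
ft_force: [-0.2, -0.1, 0.6]
opening: 0.0503
```

```bash
cat > st.py <<'E'
from h import *
np.set_printoptions(precision=4,suppress=True)
print(env.get_state()['tcp_pos'],env.get_state()['ft_force'])
for n in ['wrist','side','scene']:
    f=grab(n,n+'10.png'); W=cloud(f); np.savez(n+'10.npz',W=W,c=f['color'],Rw=f['Rw'],tw=f['tw'],K=f['mtx'])
    x,y,z=W[...,0],W[...,1],W[...,2]
    for nm,(a,b) in {'A':(.38,.48),'M':(.49,.59),'B':(.605,.7)}.items():
        m=(x>a)&(x<b)&(y>.08)&(y<.2)&(z>.137)&(z<.146)
        if m.sum()>20:
            P=W[m]; c,r=cv2.minEnclosingCircle(P[:,:2].astype(np.float32)); print(n,nm,m.sum(),P.mean(0),c,r)
    m=(x>.5)&(x<.61)&(y>-.31)&(y<-.19)&(z>.16)&(z<.204)
    P=W[m]
    if len(P)>10:
        print(n,'tab',len(P),P.mean(0),P.min(0),P.max(0)); T=P[P[:,2]>.194]
        if len(T)>8:
            rc=cv2.minAreaRect((T[:,:2]*1000).astype(np.float32)); print('top',len(T),T.mean(0),rc)
    m=(x>.68)&(x<.8)&(y>-.26)&(y<-.16)&(z>.135)&(z<.146)
    P=W[m]
    if len(P)>10: print('camtop',len(P),P.mean(0),cv2.minAreaRect((P[:,:2]*1000).astype(np.float32)))
E
python3 st.py
```

```text
[0.5262 0.0039 0.2588] [-0.2382 -0.1318  0.573 ]
wrist A 3923 [0.4266 0.1436 0.142 ] (0.42601391673088074, 0.14319346845149994) 0.026603439822793007
wrist M 3809 [0.5384 0.1337 0.1421] (0.5381054878234863, 0.13342167437076569) 0.026260489597916603
wrist B 3891 [0.6509 0.1198 0.142 ] (0.6513277888298035, 0.11991520971059799) 0.026661107316613197
side A 302 [0.4255 0.1469 0.1414] (0.4240213632583618, 0.14441530406475067) 0.02859353832900524
side M 279 [0.5372 0.1367 0.1416] (0.538237452507019, 0.1355871707201004) 0.02848176471889019
side B 250 [0.6501 0.1234 0.1417] (0.6513186097145081, 0.12122093141078949) 0.02861461415886879
side tab 46 [ 0.5494 -0.2359  0.1719] [ 0.5443 -0.264   0.1605] [ 0.5574 -0.2276  0.1892]
camtop 122 [ 0.7358 -0.2089  0.139 ] ((730.8675537109375, -209.37301635742188), (55.37571334838867, 49.251670837402344), 5.753304958343506)
scene A 28 [0.4239 0.1603 0.1404] (0.4255099892616272, 0.15633490681648254) 0.02214568667113781
scene M 162 [0.5394 0.132  0.1406] (0.5382973551750183, 0.1323399692773819) 0.0272534117102623
scene B 184 [0.6524 0.118  0.1407] (0.6513410210609436, 0.11835495382547379) 0.02725578285753727
scene tab 164 [ 0.5588 -0.2511  0.1851] [ 0.5443 -0.2686  0.1604] [ 0.5675 -0.231   0.2021]
top 60 [ 0.5558 -0.2506  0.1975] ((555.60009765625, -249.8813018798828), (15.548048973083496, 36.28471755981445), 10.161699295043945)
camtop 245 [ 0.7396 -0.2148  0.1383] ((735.6126708984375, -215.08802795410156), (52.78229522705078, 43.00603485107422), 11.239852905273438)
```

View pics/wrist10.png

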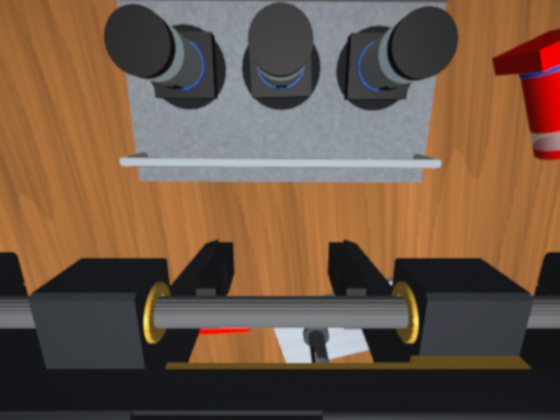

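View pics/side10.png

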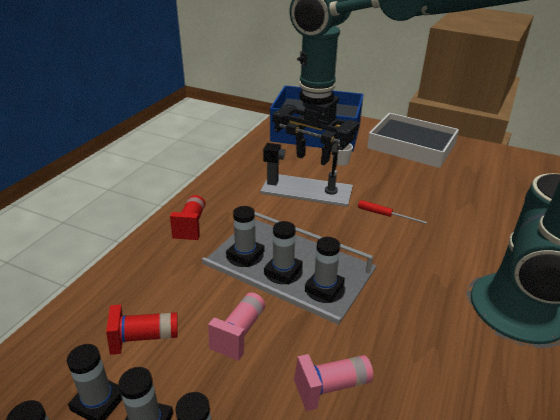

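All three levels stand, with caps at z 0.142 and the righted one at (0.538, 0.134). It is free of the gripper, and the mates have not moved. Next I view the tab from the far side with the wrist camera.

Call:
jog_arm(
  deltas=[
    {"tx":-0.03,"ty":0.007,"tz":-0.02,"yaw":0,"claw":0.05},
    {"tx":-0.04,"ty":0.008,"tz":0,"yaw":0,"claw":0.05},
    {"tx":-0.04,"ty":0.008,"tz":0,"yaw":0,"claw":0.05},
    {"tx":-0.04,"ty":0.008,"tz":0,"yaw":0,"claw":0.05},
    {"tx":-0.04,"ty":0.008,"tz":0,"yaw":0,"claw":0.05},
    {"tx":-0.04,"ty":0.008,"tz":0,"yaw":0,"claw":0.05},
    {"tx":-0.04,"ty":0.008,"tz":0,"yaw":0,"claw":0.05},
    {"tx":-0.04,"ty":0.008,"tz":0,"yaw":0,"claw":0.05},
    {"tx":-0.04,"ty":0.007,"tz":0,"yaw":0,"claw":0.05},
    {"tx":0,"ty":0,"tz":0,"yaw":0,"claw":0.05},
    {"tx":0,"ty":0,"tz":0,"yaw":0,"claw":0.05},
  ],
)

```text
time: 11.6
tcp_pos: [0.562, -0.3506, 0.2773]
ee_rot: [0.741, 0.672, 0.0, -0.001]
ft_force: [0.2, 0.4, -0.6]
opening: 0.0499
```

```bash
cat > st2.py <<'E'
from h import *
np.set_printoptions(precision=4,suppress=True)
print(env.get_state()['tcp_pos'],env.get_state()['ft_force'],env.get_state()['time'])
f=grab('wrist','wrist11.png'); W=cloud(f); np.savez('wrist11.npz',W=W,c=f['color'])
x,y,z=W[...,0],W[...,1],W[...,2]
m=(x>.5)&(x<.61)&(y>-.31)&(y<-.19)&(z>.193)&(z<.206)
P=W[m]; print('tabtop',len(P),P.mean(0) if len(P) else 0,cv2.minAreaRect((P[:,:2]*1000).astype(np.float32)) if len(P)>5 else 0)
m=(x>.68)&(x<.8)&(y>-.28)&(y<-.16)&(z>.134)&(z<.147)
P=W[m]; print('camtop',len(P),P.mean(0) if len(P) else 0,cv2.minAreaRect((P[:,:2]*1000).astype(np.float32)) if len(P)>5 else 0)
m=(x>.4)&(x<.9)&(y>-.4)&(y<-.1)&(z>.006)&(z<.018); P=W[m]; print('plate',len(P),cv2.minAreaRect((P[:,:2]*1000).astype(np.float32)),np.median(P[:,2]))
E
python3 st2.py
```

```text
[ 0.562  -0.3506  0.2773] [ 0.165   0.3883 -0.5809] 11.6
tabtop 1136 [ 0.5545 -0.2494  0.1991] ((554.3822631835938, -249.49147033691406), (14.036575317382812, 36.38279724121094), 10.877113342285156)
camtop 2661 [ 0.7348 -0.2188  0.1395] ((732.21337890625, -220.70191955566406), (38.65158462524414, 63.42836380004883), 82.6008071899414)
plate 17145 ((584.4478759765625, -242.40670776367188), (360.66571044921875, 119.74101257324219), 8.7136812210083) 0.013138999557750108
```

View pics/wrist11.png

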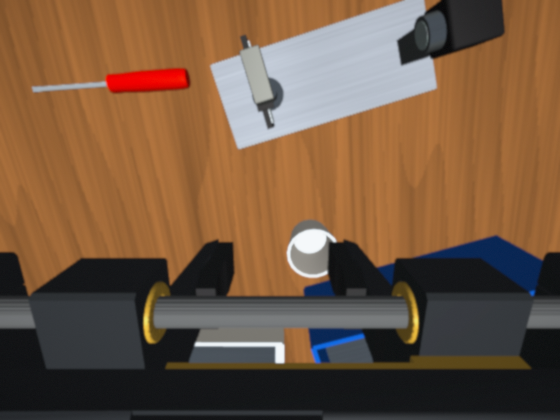

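Call:
jog_arm(
  deltas=[
    {"tx":0.03,"ty":-0.006,"tz":0,"yaw":0,"claw":0.05},
    {"tx":0.035,"ty":-0.006,"tz":0,"yaw":0,"claw":0.05},
    {"tx":0.035,"ty":-0.0054,"tz":0,"yaw":0,"claw":0.05},
    {"tx":0,"ty":0,"tz":0,"yaw":-8.3,"claw":0.05},
    {"tx":0,"ty":0,"tz":0,"yaw":-8.2,"claw":0.05},
    {"tx":0,"ty":0,"tz":0.025,"yaw":0,"claw":0.05},
    {"tx":0,"ty":0,"tz":0.025,"yaw":0,"claw":0.05},
    {"tx":0,"ty":0,"tz":0,"yaw":0,"claw":0.05},
    {"tx":0,"ty":0,"tz":0,"yaw":0,"claw":0.05},
  ],
)

```text
time: 12.55
tcp_pos: [0.5539, -0.2481, 0.228]
ee_rot: [0.636, 0.772, -0.0, -0.001]
ft_force: [0.5, 0.8, 0.6]
opening: 0.05
```

```bash
cat > t.py <<'E'
from h import *
np.set_printoptions(precision=4,suppress=True)
s=env.get_state();R=Rn.from_quat(s['ee_rot']).as_matrix()
print(s['tcp_pos'],'yang',np.degrees(np.arctan2(R[1,1],R[0,1])),s['ft_force'],s['ft_torque'],s['opening'],s['time'])
print('tool delta to axis',R.T@(np.array([.5544,-.2495,.165])-s['tcp_pos']))
E
python3 t.py; python3 -c "
from h import *
grab('side','side12.png');grab('scene','scene12.png')"
```

```text
[ 0.5539 -0.2481  0.228 ] yang 11.00384448093938 [0.4908 0.8003 0.5543] [-0.0051 -0.0389  0.0094] 0.049964616937947195 12.55
tool delta to axis [-0.0015  0.0003  0.063 ]
```

View pics/scene12.png

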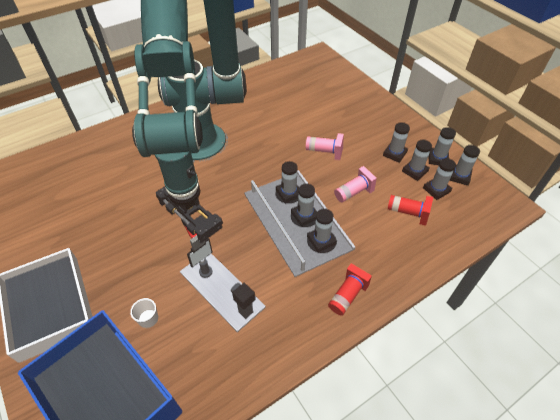

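The gripper is over the mirror tab, at about (203,235) in the scene picture, aligned within 1.5 mm. I descend and close.

Call:
jog_arm(
  deltas=[
    {"tx":-0.0015,"ty":0.0003,"tz":0.02,"yaw":0,"claw":0.05},
    {"tx":0,"ty":0,"tz":0.02,"yaw":0,"claw":0.05},
    {"tx":0,"ty":0,"tz":0.015,"yaw":0,"claw":0.05},
    {"tx":0,"ty":0,"tz":0.007,"yaw":0,"claw":0.05},
    {"tx":0,"ty":0,"tz":0,"yaw":0,"claw":0.03},
    {"tx":0,"ty":0,"tz":0,"yaw":0,"claw":0.02},
    {"tx":0,"ty":0,"tz":0,"yaw":0,"claw":0},
    {"tx":0,"ty":0,"tz":0,"yaw":0,"claw":0},
    {"tx":0,"ty":0,"tz":0,"yaw":0,"claw":0},
    {"tx":0,"ty":0,"tz":0,"yaw":0,"claw":0},
  ],
)

```text
time: 13.65
tcp_pos: [0.5554, -0.2513, 0.1668]
ee_rot: [0.637, 0.771, 0.0, 0.001]
ft_force: [3.2, 0.5, 0.8]
opening: 0.0136
```

```bash
python3 t.py
```

```text
[ 0.5554 -0.2513  0.1668] yang 10.899093685738041 [3.2038 0.4886 0.8104] [-0.0475 -0.2156  0.0113] 0.013591662426372452 13.65
tool delta to axis [ 0.002  -0.0007  0.0018]
```

Call:
jog_arm(
  deltas=[
    {"tx":0.001,"ty":0,"tz":0,"yaw":-3,"claw":0},
    {"tx":0,"ty":0,"tz":0,"yaw":-5,"claw":0},
    {"tx":0,"ty":0,"tz":0,"yaw":-5,"claw":0},
    {"tx":0,"ty":0,"tz":0,"yaw":-5,"claw":0},
    {"tx":0,"ty":0,"tz":0,"yaw":-5,"claw":0},
    {"tx":0,"ty":0,"tz":0,"yaw":-5,"claw":0},
    {"tx":0,"ty":0,"tz":0,"yaw":-5,"claw":0},
    {"tx":0,"ty":0,"tz":0,"yaw":-4,"claw":0},
    {"tx":0,"ty":0,"tz":0,"yaw":-3.8,"claw":0},
    {"tx":0,"ty":0,"tz":0,"yaw":0,"claw":0},
    {"tx":0,"ty":0,"tz":0,"yaw":0,"claw":0},
    {"tx":0,"ty":0,"tz":0,"yaw":0,"claw":0},
  ],
)

```text
time: 14.85
tcp_pos: [0.5566, -0.2506, 0.1669]
ee_rot: [0.328, 0.945, 0.0, 0.002]
ft_force: [6.2, -0.7, -0.5]
opening: 0.0136
```

```bash
python3 t.py; python3 - <<'E'
from h import *
np.set_printoptions(precision=4,suppress=True)
for n in ['wrist','side','scene']:
    f=grab(n,n+'13.png'); W=cloud(f); np.savez(n+'13.npz',W=W,c=f['color'],Rw=f['Rw'],tw=f['tw'],K=f['mtx'])
    x,y,z=W[...,0],W[...,1],W[...,2]
    for nm,(a,b) in {'A':(.38,.48),'M':(.49,.59),'B':(.605,.7)}.items():
        m=(x>a)&(x<b)&(y>.08)&(y<.2)&(z>.137)&(z<.146)
        if m.sum()>20:
            P=W[m]; c,r=cv2.minEnclosingCircle(P[:,:2].astype(np.float32)); print(n,nm,m.sum(),P.mean(0),c,r)
    m=(x>.48)&(x<.63)&(y>-.31)&(y<-.18)&(z>.095)&(z<.15); P=W[m]
    if len(P)>20:
        rc=cv2.minAreaRect((P[:,:2]*1000).astype(np.float32)); vx=cv2.fitLine(P[:,:2].astype(np.float32),cv2.DIST_HUBER,0,.001,.001).ravel(); print(n,'mirror',len(P),rc,np.degrees(np.arctan2(vx[1],vx[0])),vx[2:])
E
```

```text
[ 0.5566 -0.2506  0.1669] yang 51.677042261059775 [ 6.2439 -0.6689 -0.5265] [ 0.0732 -0.8374 -0.1079] 0.013572731752463199 14.85
tool delta to axis [ 0.0024 -0.0005  0.0019]
wrist mirror 186 ((530.1664428710938, -231.51438903808594), (4.883272171020508, 17.818687438964844), 68.69576263427734) -26.120836 [ 0.527  -0.2299]
side A 311 [0.4252 0.1474 0.1413] (0.4250887930393219, 0.14459872245788574) 0.02803025394678116
side M 277 [0.5372 0.1367 0.1416] (0.5395539999008179, 0.13470739126205444) 0.02872081845998764
side B 247 [0.65   0.1228 0.1417] (0.6512223482131958, 0.12189590930938721) 0.02750554122030735
side mirror 249 ((552.736328125, -250.14674377441406), (12.25676155090332, 78.38343811035156), 53.48158645629883) -37.933037 [ 0.557 -0.252]
scene A 145 [0.4274 0.1421 0.141 ] (0.4272100329399109, 0.14118197560310364) 0.028952451422810555
scene M 155 [0.5392 0.1324 0.1404] (0.5396134853363037, 0.13378354907035828) 0.02798955887556076
scene B 186 [0.6524 0.1182 0.1405] (0.6520590782165527, 0.12022989243268967) 0.02757190726697445
scene mirror 100 ((560.2991943359375, -254.85350036621094), (6.592016220092773, 64.22115325927734), 46.50389099121094) -39.279594 [ 0.5568 -0.2521]
```

View pics/scene13.png

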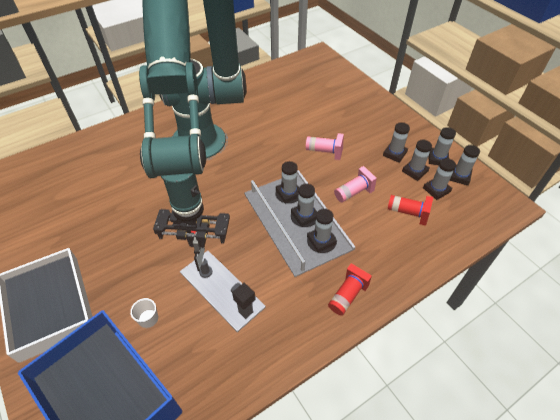

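View pics/side13.png

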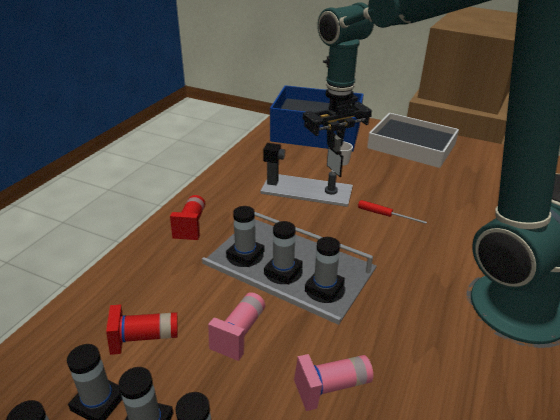

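View pics/wrist13.png

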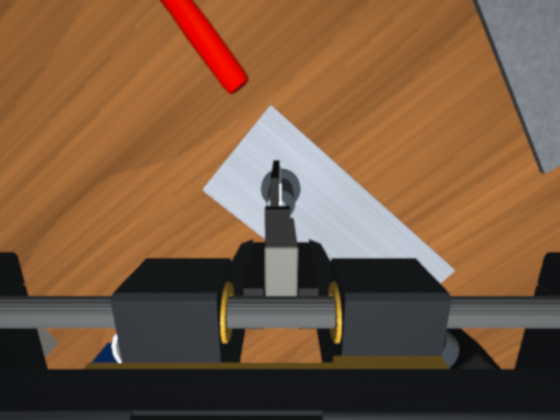

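Call:
jog_arm(
  deltas=[
    {"tx":-0.0016,"ty":0.0012,"tz":0,"yaw":0,"claw":0},
    {"tx":0,"ty":0,"tz":0,"yaw":0,"claw":0},
    {"tx":0,"ty":0,"tz":0,"yaw":0,"claw":0},
  ],
)

```text
time: 15.3
tcp_pos: [0.5567, -0.2506, 0.1668]
ee_rot: [0.328, 0.945, -0.0, 0.0]
ft_force: [-0.9, -0.6, 4.4]
opening: 0.0143
```

```bash
python3 t.py
```

```text
[ 0.5567 -0.2506  0.1668] yang 51.692426864080474 [-0.9227 -0.6459  4.3616] [-0.0232  0.0561 -0.0935] 0.014335391321901349 15.3
tool delta to axis [ 0.0024 -0.0006  0.0018]
```

```bash
python3 - <<'E'
import numpy as np,cv2
for n in ['wrist11','wrist13','scene13']:
    d=np.load(n+'.npz');W=d['W'];c=d['c'].astype(int);x,y,z=W[...,0],W[...,1],W[...,2]
    m=(x>.45)&(x<.9)&(y>-.36)&(y<-.12)&(z>.004)&(z<.022)&(c[...,2]>c[...,0]-8)&(c.max(-1)>100)
    m=cv2.morphologyEx(m.astype(np.uint8),cv2.MORPH_OPEN,np.ones((5,5)))
    P=(W[m>0][:,:2]*1000).astype(np.float32)
    if len(P)<50: continue
    print(n,len(P),cv2.minAreaRect(P))
    # long edges: per-bin extremes along dir 11deg
    a=np.radians(10.9);u=np.array([np.cos(a),np.sin(a)]);v=np.array([-u[1],u[0]])
    q=P-np.array([555.5,-249.7]);s=q@u;t=q@v
    for k,f in(('lo',np.min),('hi',np.max)):
        S=[];T=[]
        for b in np.arange(-45,200,5):
            i=(s>=b)&(s<b+5)
            if i.sum()>8: S.append(b+2.5);T.append(f(t[i]))
        S=np.array(S);T=np.array(T); g=np.abs(T-np.median(T))<4
        pf=np.polyfit(S[g],T[g],1); print(k,'edge ang',10.9+np.degrees(np.arctan(pf[0])),'t at pivot',pf[1],g.sum(),len(S))
# camera cube vertical top in scene: center offset
d=np.load('scene13.npz');W=d['W']
for n in ['scene13','side13','wrist11']:
    W=np.load(n+'.npz')['W'];x,y,z=W[...,0],W[...,1],W[...,2]
    m=(x>.66)&(x<.8)&(y>-.28)&(y<-.16)&(z>.09)&(z<.136); P=(W[m][:,:2]*1000-np.array([555.5,-249.7])); s=P@u;t=P@v
    print(n,len(s),np.percentile(s,[1,50,99]),np.percentile(t,[1,50,99]))
    m=(x>.66)&(x<.8)&(y>-.28)&(y<-.16)&(z>.1365)&(z<.143); P=(W[m][:,:2]*1000-np.array([555.5,-249.7])); s=P@u;t=P@v
    if len(s):print('top',len(s),np.percentile(s,[1,50,99]),np.percentile(t,[1,50,99]))
E
```

```text
wrist11 16665 ((627.8319702148438, -235.10057067871094), (268.15936279296875, 108.86934661865234), 11.16530704498291)
lo edge ang 11.043379338283893 t at pivot -53.594771842085656 49 49
hi edge ang 11.058603122001164 t at pivot 54.2087159623644 44 49
wrist13 14743 ((627.6106567382812, -234.89279174804688), (268.0179443359375, 108.67066955566406), 11.133051872253418)
lo edge ang 10.150723745530426 t at pivot -18.22552030595257 9 49
hi edge ang 10.926624726824 t at pivot 54.678923936576965 49 49
scene13 2030 ((631.1548461914062, -236.49624633789062), (267.7070007324219, 108.62165832519531), 11.305486679077148)
lo edge ang 11.191019940906784 t at pivot -54.83335455410562 48 49
hi edge ang 10.967451098203346 t at pivot 50.31309940844657 28 49
scene13 212 [149.30211235 199.04423785 210.4795558 ] [-22.12576392  -7.99629025  21.17840185]
top 206 [165.38715603 188.4862985  208.99357135] [-21.24606447  -0.80286446  20.86334547]
side13 250 [148.49293754 175.54604113 207.46067369] [-6.44381662 20.67189729 27.42086811]
top 106 [163.40315352 186.82887322 207.25401531] [-19.1485044    6.50625095  26.70685199]
wrist11 1606 [148.74765355 156.66461559 196.94916729] [-21.36338789  -1.26678025  21.03935617]
top 2476 [163.80742569 182.66670749 207.29367946] [-20.90234982  -3.85193798  16.32524999]
```

```bash
python3 - <<'E'
from h import *
s=env.get_state();R=Rn.from_quat(s['ee_rot']).as_matrix();print('yang',np.degrees(np.arctan2(R[1,1],R[0,1])))
f=grab('wrist','wrist14.png');W=cloud(f);x,y,z=W[...,0],W[...,1],W[...,2]
near=(np.hypot(x-.5555,y+.2497)<.05)
for lo,hi in((.19,.21),(.145,.158)):
    m=near&(z>lo)&(z<hi);P=(W[m][:,:2]*1000).astype(np.float32);
    if len(P)>10:print(lo,len(P),cv2.minAreaRect(P),P.mean(0))
# tab edges in image: left/right of bright tab rows 250-292, mapped at z=.199
c=f['color'].astype(int);K=f['mtx']
def ray(u,v,zz):
    d=f['Rw']@np.array([(u-K[0][2])/K[0][0],(v-K[1][2])/K[1][1],1]);k=(zz-f['tw'][2])/d[2];return (f['tw']+k*d)[:2]
for r in (252,262,272,282,292):
    b=np.where((c[r,250:315].min(-1)>110))[0]+250
    if len(b): print(r,b.min(),b.max(),ray(b.min(),r,.198),ray(b.max(),r,.198))
cv2.imwrite('pics/crop14.png',cv2.resize(f['color'][140:320,200:360,::-1],None,fx=4.5,fy=3.3,interpolation=cv2.INTER_NEAREST))
E
```

```text
yang 51.692426864080474
0.19 3451 ((550.859619140625, -244.31320190429688), (34.67563247680664, 32.786556243896484), 89.44506072998047) [ 548.46674 -244.4449 ]
0.145 405 ((532.4127197265625, -233.22804260253906), (13.392728805541992, 21.144535064697266), 40.988319396972656) [ 530.42456 -234.0083 ]
252 265 296 [ 0.53862475 -0.24503582] [ 0.54668593 -0.23482231]
262 265 296 [ 0.54221581 -0.24795736] [ 0.550359   -0.23763923]
272 265 296 [ 0.545881   -0.25093922] [ 0.55410789 -0.24051431]
282 265 296 [ 0.54962265 -0.25398328] [ 0.55793498 -0.24344935]
292 266 295 [ 0.55371415 -0.25674808] [ 0.56157181 -0.24678962]
```

View pics/crop14.png

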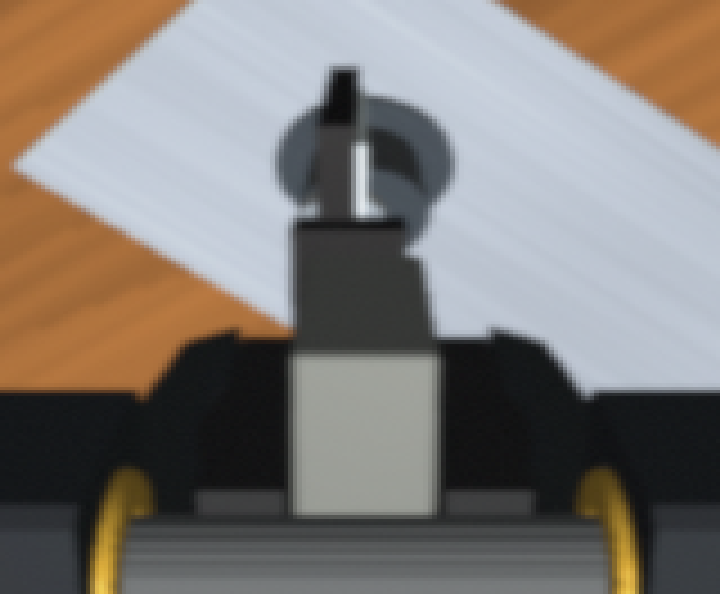

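The tab sits square between the pads, with its edges at columns 265 and 296 and parallel to the hand. The hand reads 51.69° and the refined target is 51.8°, so I make a small nudge.

Call:
jog_arm(
  deltas=[
    {"tx":0,"ty":0,"tz":0,"yaw":-0.12,"claw":0},
    {"tx":0,"ty":0,"tz":0,"yaw":0,"claw":0},
    {"tx":0,"ty":0,"tz":0,"yaw":0,"claw":0},
    {"tx":0,"ty":0,"tz":0,"yaw":0,"claw":0},
  ],
)

```text
time: 15.75
tcp_pos: [0.5567, -0.2506, 0.1668]
ee_rot: [0.327, 0.945, -0.0, 0.001]
ft_force: [-0.9, 0.5, 4.8]
opening: 0.0139
```

```bash
python3 t.py; python3 -c "
from h import *
print(env.finish_job())"
```

```text
[ 0.5567 -0.2506  0.1668] yang 51.80989447152428 [-0.8973  0.4532  4.8198] [-0.0011  0.0376 -0.1441] 0.01386731540918703 15.75
tool delta to axis [ 0.0025 -0.0005  0.0018]
the job is handed in; nothing more can be done
None
```

The fallen level is standing upright and released on the middle pad, and the mirror is held at about 40.8°. I handed the job in at 15.75 s, still gripping the tab.

- **Level:** I gripped it near the cap and turned it upright about its foot edge, after an air lift left it hanging at 45°. It stands at (0.538, 0.134), within about 3 mm of the pad centre. Its cap is at 0.142 m, the same height as the other two.
- **Bystanders:** The two standing levels are where they were, within 1–3 mm of measuring noise. I saw no change to the cup or screwdriver, but I judged those only from the pictures.
- **Mirror:** The hand is at 51.81°, against a computed target of about 51.8° (station axis about 11.05°, direction to the window about 92.6°). The tab sits square between the pads and the side force is about 1 N.
- **Disagreements:** Depth readings of the mirror plate's angle were rougher, at 52.1° from the side camera and 50.7° from the scene camera. The turning axis is known to about 1–2 mm, which is about 2 mm of aim at the window.
- **Not checked:** I had no picture from the bench camera, so the aim is calculated from geometry and not seen directly.

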